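# Preset a damper by clicks and book it out with the scanner

## Robot

A 6-joint arm with a two-finger parallel gripper is mounted at the origin on the work surface. World frame = base frame: x ahead of the robot, y to its left, z up, the work surface at z = 0. Lengths are in m, angles in rad, forces in N, time in s.
With the tool pointing down it reaches from about 0.3 to 0.875 m from the base axis. Payload 6.4 kg.
Tool frame: the origin (TCP) lies midway between the tips of the shut fingers; the grasp point (between the pads) lies ctrl.grip_depth behind it (ctrl.grip_depth is the distance from the TCP to the grasp point, in m); x points along the fingers, y is the direction in which the jaws open and shut, and the axes are right-handed (so a half turn about x gives the same grasp; the last joint's range is limited). The gripper opens to 85 mm and grips with 20 to 120 N. Pads are 22 mm wide; open, the fingers measure 114 mm over their backs; the gripper's body (76 mm by 85 mm) begins 54 mm behind the grasp point. The pads swing forward as they close: fully open they stand 13 mm farther back than shut.
Start: joints at [-1.511, 0.181, 1.607, -0, 1.354, -0.206], TCP at [0.151, -0.555, 0.231] pointing down, gripper open.
Joint ranges: [-2.99, 2.99], [-0.89, 2.07], [0.3, 2.58], [-1.14, 4.28], [0, 2.63], [-3.12, 3.12]. Speed limits (rad/s): [2.57, 2.57, 3.01, 3.14, 3.14, 3.14].

## Interface

Orientations are given as a unit quaternion [w, x, y, z].
In Python, from bench import ctrl gives the robot as it stands.
- The arm moves only by the tool carry_out, never from a script. Its argument "motion" is one flat list of numbers, 7 for each row, row after row: the turn, a rotation vector about the tool's x, y, z in degrees, then the shift along the tool's x, y, z in m, then the gripper's target within -1 to 1 (shut at 1, half-way at 0, fully open at -1). A call has 1 to 10 rows; each row shifts and turns the pose as measured when the row begins, along the tool's axes as they then stand; what a row does not reach is not made up. A row lasts 1/10 s, in which the tool goes at most 50 mm and 8.59 degrees, less where a joint would pass 70% of its speed; a pose out of reach is approached as far as the arm can. A call with a gripper value outside its range is refused whole. The fingers move at their own pace and stop on an object; the grip force is fixed at half the most. Time passes only in rows, so rows that do not move let the fingers close. It gives the time, the measured TCP pose, the force and the opening at its end, in the units of the state.
- ctrl.get_obs(): the state, without advancing time (a new reading comes with each control period).
- ctrl.camera(name): name is "scene" or "side" or "wrist"; returns the picture (400x640x3 uint8, blue, green, red); there is no depth.
- ctrl.camera_params(name): a dict with "mtx" (3x3 intrinsics, pixels), "k1" (the pictures are not rectified: a ray, as slopes to the right and down, at radius r is drawn at 1 + k1 r^2 times it, then the intrinsics apply), "pose" (4x4, takes a point from camera to world coordinates); the wrist camera has in their place "hand_eye" (4x4, takes a point from camera to tool coordinates, whose origin is the TCP and whose axes are the tool frame's). Camera axes: x right, y down, z forward; pixel columns grow to the right and rows downward; lengths in m; the calibration is good to about 2 mm. A picture is of the moment at which its call begins: read the wrist's pose just before it. camera_params takes no time and is no camera call.
- ctrl.hand_in(): hands the job in, once; it reports no verdict.
Trained networks look in the newest picture that a camera, given by its name, has taken for a name from the list of things; names that differ only in an ending like _2 or _b are one class to them, and where a whole thing is asked for, a point or a joint stands for the part that bears it (a point fixed in the world has none). Each returns a list of dicts, best first, with "conf" (0 to 1); they miss things now and then, are a little off and sometimes report something else, mostly with a low value. They report only what shows in the picture. A call takes as long as a camera call. They do not tell look-alikes from the thing itself.
- ctrl.boxes_of(camera, thing): "point" ([x, y, z] in m, in the coordinates of the camera as it stood for that picture, good to about 4 mm: the middle of the surface that is visible of it).
- ctrl.trace(camera, thing): "pixels" (400x640 bool, what is visible of it).
- ctrl.landmark_of(camera, thing): "point" ([x, y, z] in m, in the coordinates of the camera as it stood for that picture, good to about 4 mm: a listed point, or the origin of a listed thing).
The state is a dict: "time_s": time; "q": joint angles; "dq": joint speeds; "joint_efforts": joint torques, N m; "eef_pos": TCP position; "eef_rot": TCP orientation; "wrist_force": force on the tool from outside, world axes, zero at the start; "torque": the same for the moment, N m; "opening": opening from 0.0 (shut) to 1.0 (fully open).
Only numpy, scipy, OpenCV 4.12 (cv2) and the standard library are available. Lean on these libraries where they do the work, as an engineer would, in place of code of your own. Each camera call takes 0.05 s, during which the arm holds its last target. There are 200 camera calls.

## Task

Preset the damper in the blue stand: turn its orange adjuster knob clockwise all the way to the stop, then back exactly 4 clicks, and let go of it. Then book it out: pick up the yellow hand scanner, hold it still and squarely in front of the barcode label on the carton, about 12 cm away and aimed at the middle of the label, for two seconds, and stand it upright again on its charging pad. Do not drop the scanner, and leave the spanner, the parts bin and the tape where they are.

Things in the scene. Friction and masses are not known exactly. Their poses are not given: they have to be found in the camera images.
- adjuster (a joint): angle (rad) of the orange adjuster knob. 0 = the stop, fully clockwise as seen looking at the knob's face; grows counterclockwise, to 4.19. It clicks every 20 degrees (0.349) from the stop, so 4 clicks back is 1.396; a spring detent (about 0.05 N m) draws it into the nearest click when let go. Its white line points at the red mark on the cap at the stop; a white mark follows at each click. Starts at 0.6 to 3.0
- knob_grip (a point): middle of the round orange knob (48 mm diameter, 34 mm high), on its axis, 16 mm below its face. z: out of the face, 35 degrees from vertical, leaning to the robot; x: along the white line, turns with the knob. Under the knob a boss, 38 mm wide and 14 mm high, stands on the cap (60 mm wide). The damper's upper eye and the posts, lower than the knob, are 72 mm to the side away from the robot
- damper_stand: blue steel bench stand, base plate 300 x 130 x 10 mm, fixed; a red-sprung damper (240 mm between its eyes) is bolted into it, leaning 35 degrees towards the robot. The damper's silver reservoir, on the robot's side of the spring, carries the knob at its upper end, about 0.25 m above the bench. Origin: centre of the plate's underside; x points away from the leaning side, z up
- scanner: loose cordless pistol-grip barcode scanner, 0.2 to 0.4 kg. Origin: centre of the foot's underside; z up through the handle, x the way it looks. Black foot 80 x 60 x 14 mm; black handle 40 x 36 mm up to 106 mm; yellow head 112 mm long (x from -42 to +71), 54 mm wide in y, from 106 to 150 mm height: grip it from above across its 54 mm width, above the origin
- scan_window (a point): centre of the scanner's dark red window at the front of its head, 73 mm ahead of and 128 mm above the scanner's origin; x axis: the way the scanner looks, z up
- label (a point): centre of the white barcode label, 120 x 85 mm, on the upright face of the carton, 145 mm above the bench; x axis: straight out of the label, level; z up
- carton: brown cardboard box, 200 x 330 x 200 mm (x, y, z), heavy, stays put. Origin: centre of its underside; the label is on its +x face
- charge_pad: flat grey charging pad with a black top, 130 x 130 x 10 mm, fixed, on which the scanner stands; origin: centre of its underside, so its top is 10 mm above the origin
- c_spanner: loose hook spanner with a red grip lying on the bench, about 200 mm long and 90 mm wide, 10 mm thick; leave alone. Origin: near the middle of its straight handle
- parts_bin: loose yellow open-fronted bin with bushes, 170 x 105 x 75 mm; leave alone. Origin: centre of its underside
- tape_roll: loose roll of brown tape lying flat, 104 mm diameter, 48 mm high; leave alone. Origin: centre of its underside
There are look-alikes about, which are no part of the job. Leave any purple or turquoise look-alike of the scanner alone.

How it is judged:
On the way, in this order (a step that is already met when the one before it is completed fails the run):
1. the knob is turned clockwise to its stop (within 0.08 rad) (value of joint adjuster below 0.08 rad), for 0.1 s.
2. the knob stands 4 clicks back from the stop (1.396 rad, within 0.13) and is let go (value of joint adjuster between 1.266 and 1.526 rad and contact force between the fingers and damper_stand below 0.5 N), for 0.2 s.
3. the scanner, held still in the fingers (under 30 mm/s), looks at the label for 1 s: 6 to 20 cm off, line of sight within 25 mm of the label's middle each way, square within 0.4 rad (x of label in the frame of scan_window between 0.06 and 0.2 m and y of label in the frame of scan_window between -0.025 and 0.025 m and z of label in the frame of scan_window between -0.025 and 0.025 m and x of scan_window in the frame of label above 0.04 m and angle between the x axis of scan_window and the x axis of label, either way round below 0.4 rad and contact force between the fingers and scanner above 1 N and linear speed of scanner below 0.03 m/s and angular speed of scanner below 0.2 rad/s), for 1 s.
At the end, for the whole second after the job is handed in: the knob rests 4 clicks back from the stop (1.396 rad, within 0.13), and the scanner stands upright (within 0.1 rad) and still on its charging pad, its foot's centre within 35 mm of the pad's centre (value of joint adjuster between 1.266 and 1.526 rad and horizontal distance between scanner and charge_pad below 0.035 m and z of scanner in the frame of charge_pad between 0.005 and 0.016 m and angle between scanner's own z axis and vertical below 0.1 rad and linear speed of scanner below 0.02 m/s); the robot touches nothing.
It fails at once if the scanner is dropped (falls free faster than 0.6 m/s) (linear speed of scanner above 0.6 m/s and contact force between the fingers and scanner below 0.2 N).
It fails at once if the spanner is moved more than 30 mm (distance of c_spanner from where it was at the start of the episode above 0.03 m).
It fails at once if the parts bin is moved more than 30 mm (distance of parts_bin from where it was at the start of the episode above 0.03 m).
It fails at once if the tape roll is moved more than 30 mm (distance of tape_roll from where it was at the start of the episode above 0.03 m).
It also fails if it takes over 58 s, if anything falls off the work surface, if the arm or the gripper's body presses on something with over 40 N, if the wrist force passes 120 N, or if a joint passes its speed limit or range.

## Working session

There is one attempt and no reset: what is moved stays moved. The work goes in short steps, Python scripts to look and compute and a tool call to move; the robot and the scene stay as the last step left them, time stands still between calls to the robot, and variables do not carry over. Pictures are saved under pics/ and viewed, about 8 in all and at most 12, crops included, and the job is handed in when it is done.

Besides the shell and the picture viewer there is one more tool, called after "Request:" by a JSON object that holds its "op" and its "data". carry_out: Moves the arm, as the interface text tells. Its arguments: {"type":"object","properties":{"motion":{"type":"array"}},"required":["motion"]}

```bash
mkdir -p pics
cat > h.py <<'E'
import numpy as np, cv2
from bench import ctrl
from scipy.spatial.transform import Rotation as R
np.set_printoptions(precision=4,suppress=True)
def Rq(q): return R.from_quat([q[1],q[2],q[3],q[0]])
def tool():
    o=ctrl.get_obs(); T=np.eye(4); T[:3,:3]=Rq(o['eef_rot']).as_matrix(); T[:3,3]=o['eef_pos']; return T
def campose(n):
    p=ctrl.camera_params(n)
    return tool()@np.array(p['hand_eye']) if n=='wrist' else np.array(p['pose'])
def w(T,p): return T[:3,:3]@np.array(p)+T[:3,3]
def proj(n,P,T=None):
    p=ctrl.camera_params(n); T=campose(n) if T is None else T
    c=T[:3,:3].T@(np.array(P)-T[:3,3]); s=c[:2]/c[2]; s=s*(1+p['k1']*(s@s)); m=np.array(p['mtx'])
    return m[:2,:2]@s+m[:2,2]
def snap(n,f=None):
    T=campose(n); im=ctrl.camera(n)
    if f: cv2.imwrite('pics/'+f,im)
    return T,im
def ray(T,n,uv):
    p=ctrl.camera_params(n); K=np.array(p['mtx']); d=cv2.undistortPoints(np.array([[uv]],float),K,np.array([p['k1'],0,0,0,0.]))[0,0]
    # refine for exact model
    return T[:3,3],T[:3,:3]@np.array([d[0],d[1],1.])
def delta(pos,Rm):
    "tool-frame rotvec deg, shift to reach world pos and rotation matrix"
    T=tool(); return np.degrees(R.from_matrix(T[:3,:3].T@Rm).as_rotvec()), T[:3,:3].T@(np.array(pos)-T[:3,3])
E
python3 - <<'E'
from h import *
print(tool(), ctrl.get_obs()['opening'], ctrl.grip_depth)
ims=[]
for n in ('scene','side'):
    T,im=snap(n); ims.append(im)
    print(n,T[:3,3],T[:3,2])
    for t in ['knob_grip','damper_stand','scanner','scan_window','label','carton','charge_pad','c_spanner','parts_bin','tape_roll']:
        for d in ctrl.landmark_of(n,t):
            if d['conf']>.3:
                P=w(T,d['point']); print(t,round(d['conf'],2),P,proj(n,P).round())
cv2.imwrite('pics/s1.png',ims[0]);cv2.imwrite('pics/s2.png',ims[1])
E
```

```text
[[-0.0001  0.2626 -0.9649  0.151 ]
 [ 0.0018 -0.9649 -0.2626 -0.5543]
 [-1.     -0.0017 -0.0004  0.2304]
 [ 0.      0.      0.      1.    ]] 1.0014360398648698 0.0187
scene [ 1.2574 -0.5659  1.245 ] [-0.5405  0.37   -0.7556]
knob_grip 0.52 [0.572  0.1938 0.2417] [392. 168.]
scanner 0.93 [ 0.1926  0.2825 -0.0028] [341. 147.]
scanner 0.73 [ 0.268  -0.2286  0.0026] [240. 210.]
scanner 0.58 [ 0.4847 -0.081   0.0095] [306. 231.]
scan_window 0.76 [ 0.1917 -0.2414  0.1249] [223. 175.]
scan_window 0.76 [0.259  0.3034 0.1231] [357. 131.]
scan_window 0.58 [ 0.4697 -0.155   0.1333] [284. 215.]
label 0.57 [ 0.5442 -0.3738  0.1443] [233. 261.]
charge_pad 0.76 [ 0.4747 -0.08   -0.0011] [305. 231.]
c_spanner 0.56 [0.4153 0.3619 0.001 ] [390. 171.]
parts_bin 0.59 [ 0.7656 -0.0191 -0.002 ] [369. 283.]
tape_roll 0.93 [0.3751 0.1054 0.0009] [332. 191.]
side [-0.1845  0.7022  1.2565] [ 0.4561 -0.494  -0.7403]
knob_grip 0.85 [0.5807 0.197  0.2475] [244. 202.]
damper_stand 0.95 [0.6822 0.2561 0.0013] [219. 244.]
scanner 0.85 [ 0.1925  0.2877 -0.0007] [320. 346.]
scanner 0.56 [ 0.4837 -0.0821  0.0132] [330. 216.]
scanner 0.31 [0.6864 0.2539 0.0056] [219. 243.]
scan_window 0.92 [ 0.1986 -0.2361  0.1282] [429. 213.]
scan_window 0.82 [ 0.4729 -0.1519  0.1409] [347. 182.]
scan_window 0.57 [0.2664 0.3081 0.1321] [295. 312.]
label 0.6 [ 0.5467 -0.3701  0.1464] [370. 140.]
carton 0.62 [ 0.4786 -0.0834 -0.0019] [331. 220.]
charge_pad 0.61 [ 0.475  -0.0833  0.0021] [332. 219.]
c_spanner 0.96 [0.4209 0.3635 0.0019] [247. 314.]
parts_bin 0.74 [ 0.7698 -0.0175  0.0011] [262. 188.]
tape_roll 0.71 [ 0.3802  0.1034 -0.0011] [316. 268.]
```

Run:
```python
import cv2,numpy as np
a=cv2.imread('pics/s1.png')[90:340,150:480];b=cv2.imread('pics/s2.png')[90:400,150:480]
a=cv2.resize(a,(400,303));b=cv2.resize(b,(400,376))
c=np.zeros((600,800,3),np.uint8);c[:303,:400]=a;c[:376,400:]=b
cv2.imwrite('pics/v1.png',c[:380])
```

```text
(no output)
```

View pics/v1.png

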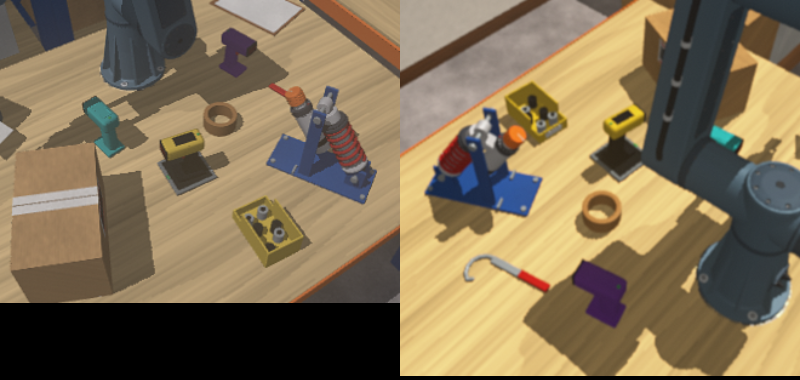

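View pics/s1.png

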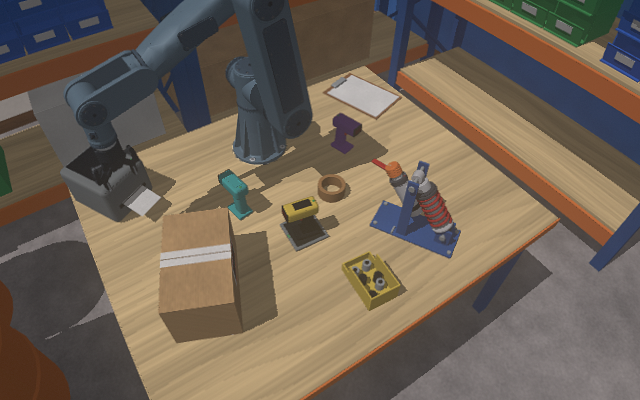

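The wanted scanner is the yellow one on the black pad (scene 300,208). The turquoise one at (237,190) and the purple one at (346,130) are the look-alikes. The orange knob is at (393,168), and the carton is at (200,270) with its label on the side facing the pad. Next: stand yaw, the carton edges, and a close crop.

Run:
```python
from h import *
print(np.array(ctrl.camera_params('wrist')['hand_eye']))
def onz(T,n,uv,z):
    o,d=ray(T,n,uv); return o+d*(z-o[2])/d[2]
T=campose('side'); 
snap('side'); 
P=[]
for n in('scene','side'):
    if n=='scene': snap('scene')
    T=campose(n)
    for t,z in(('damper_stand',.01),('charge_pad',.01),('carton',.2),('label',.145)):
        for d in ctrl.trace(n,t)[:2]:
            m=d['pixels']; 
            ys,xs=np.nonzero(m); print(n,t,round(d['conf'],2),xs.min(),xs.max(),ys.min(),ys.max(),m.sum())
            if t in('charge_pad','label'): 
                r=cv2.minAreaRect(np.c_[xs,ys].astype(np.float32)); print([onz(T,n,c,z)[:2] for c in cv2.boxPoints(r)])
T=campose('scene')
for uv in((371,224),(386,203),(461,231),(452,256)): print('plate',onz(T,'scene',uv,.01))
for uv in((170,213),(230,208),(240,278),(160,283)): print('carton top',onz(T,'scene',uv,.2))
a=cv2.imread('pics/s1.png')[150:270,270:470]; b=cv2.imread('pics/s2.png')[110:270,190:400]
c=np.zeros((460,1000,3),np.uint8); c[:240,:400]=cv2.resize(a,(400,240)); c[:305,400:800]=cv2.resize(b,(400,305)); cv2.imwrite('pics/v2.png',c[:305,:800])
```

```text
[[-0.0003 -0.2852  0.9585 -0.143 ]
 [ 1.     -0.0007  0.0001  0.0008]
 [ 0.0006  0.9585  0.2852 -0.0724]
 [ 0.      0.      0.      1.    ]]
scene damper_stand 0.68 370 460 161 257 4946
scene charge_pad 0.83 281 328 220 249 550
[array([ 0.4108, -0.1421]), array([0.4219, 0.007 ]), array([ 0.5495, -0.0279]), array([ 0.5353, -0.1686])]
scene carton 0.82 158 242 208 342 9756
scene label 0.73 158 242 208 342 9755
[array([ 0.2338, -0.5175]), array([ 0.3604, -0.278 ]), array([ 0.7728, -0.4603]), array([ 0.6699, -0.6525])]
scene label 0.67 369 459 161 257 4663
[array([0.6575, 0.0264]), array([0.4316, 0.3302]), array([0.7177, 0.4858]), array([0.8933, 0.1735])]
side damper_stand 0.9 170 267 179 268 4940
side charge_pad 0.87 307 349 204 240 681
[array([ 0.5426, -0.0206]), array([ 0.557 , -0.1634]), array([ 0.4077, -0.1334]), array([0.4005, 0.0014])]
side charge_pad 0.28 236 287 157 207 1612
[array([0.9002, 0.0244]), array([ 0.937 , -0.1394]), array([ 0.6789, -0.0951]), array([0.6575, 0.0547])]
side carton 0.66 350 444 98 188 2162
plate [0.5864 0.1278 0.01  ]
plate [0.5401 0.2351 0.01  ]
plate [0.7878 0.3767 0.01  ]
plate [0.8457 0.2738 0.01  ]
carton top [ 0.3187 -0.4703  0.2   ]
carton top [ 0.4021 -0.3055  0.2   ]
carton top [ 0.64   -0.3933  0.2   ]
carton top [ 0.5357 -0.585   0.2   ]
```

View pics/v2.png

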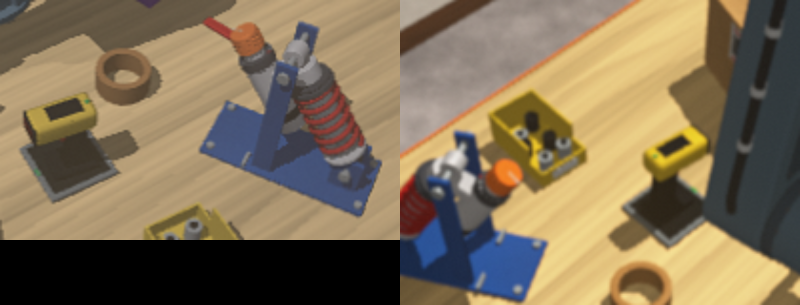

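```bash
cat >> h.py <<'E'
def plan(pos,Rm,g,n=None):
    T=tool(); r=R.from_matrix(T[:3,:3].T@Rm).as_rotvec(); d=np.array(pos)-T[:3,3]
    n=n or int(np.ceil(max(np.linalg.norm(d)/.045,np.degrees(np.linalg.norm(r))/8.2,1)))
    Rk=T[:3,:3]; out=[]
    for k in range(n):
        out+=[*(np.degrees(r)/n).round(2),*(Rk.T@d/n).round(4),g]; Rk=Rk@R.from_rotvec(r/n).as_matrix()
    print(n,'rows; total rot',np.degrees(r).round(2),'shift',d)
    for i in range(0,n,10): print([float(v) if v%1 else int(v) for v in out[i*7:(i+10)*7]])
yaw=np.radians(29.6); lean=np.array([np.cos(yaw),np.sin(yaw),0])
nk=-lean*np.sin(np.radians(35))+np.array([0,0,np.cos(np.radians(35))])
def Rknob(roll=0):
    x=-nk; y=np.cross([0,0,1],lean)*-1; z=np.cross(x,y); return np.c_[x,y,z]@R.from_euler('x',roll,degrees=True).as_matrix()
E
python3 - <<'E'
from h import *
P=np.array([.577,.196,.245]); plan(P+nk*.12,Rknob(),-1)
E
```

```text
19 rows; total rot [-13.92  34.81  -4.39] shift [0.3661 0.7168 0.112 ]
[-0.73, 1.83, -0.23, -0.0059, -0.0313, -0.0285, -1, -0.73, 1.83, -0.23, -0.0048, -0.031, -0.0291, -1, -0.73, 1.83, -0.23, -0.0038, -0.0306, -0.0296, -1, -0.73, 1.83, -0.23, -0.0027, -0.0303, -0.0301, -1, -0.73, 1.83, -0.23, -0.0016, -0.0299, -0.0306, -1, -0.73, 1.83, -0.23, -0.0005, -0.0295, -0.031, -1, -0.73, 1.83, -0.23, 0.0006, -0.0291, -0.0313, -1, -0.73, 1.83, -0.23, 0.0017, -0.0287, -0.0317, -1, -0.73, 1.83, -0.23, 0.0029, -0.0283, -0.032, -1, -0.73, 1.83, -0.23, 0.004, -0.0279, -0.0322, -1]
[-0.73, 1.83, -0.23, 0.0051, -0.0274, -0.0324, -1, -0.73, 1.83, -0.23, 0.0063, -0.027, -0.0326, -1, -0.73, 1.83, -0.23, 0.0074, -0.0265, -0.0327, -1, -0.73, 1.83, -0.23, 0.0086, -0.0261, -0.0328, -1, -0.73, 1.83, -0.23, 0.0097, -0.0256, -0.0328, -1, -0.73, 1.83, -0.23, 0.0109, -0.0252, -0.0328, -1, -0.73, 1.83, -0.23, 0.0121, -0.0247, -0.0328, -1, -0.73, 1.83, -0.23, 0.0132, -0.0242, -0.0327, -1, -0.73, 1.83, -0.23, 0.0143, -0.0238, -0.0325, -1]
```

Request:
{"op": "carry_out", "data": {"motion": [0,0,0,-0.045,0,0,-1,0,0,0,-0.045,0,0,-1,-0.9,2.2,-0.3,0,-0.031,-0.029,-1,-0.9,2.2,-0.3,0,-0.031,-0.029,-1,-0.9,2.2,-0.3,0,-0.031,-0.03,-1,-0.9,2.2,-0.3,0,-0.03,-0.03,-1,-0.9,2.2,-0.3,0,-0.03,-0.031,-1,-0.9,2.2,-0.3,0.001,-0.029,-0.031,-1,-0.9,2.2,-0.3,0.001,-0.029,-0.032,-1,-0.9,2.2,-0.3,0.001,-0.028,-0.032,-1]}}

```text
time_s: 2.6
eef_pos: [0.3075, -0.2441, 0.36]
eef_rot: [0.106, 0.794, 0.166, -0.575]
wrist_force: [0.8, -0.9, 0.5]
opening: 1.001
```

Run:
```python
from h import *
print(tool()); P=np.array([.577,.196,.245]); plan(P+nk*.12,Rknob(),-1)
```

```text
[[ 0.2827  0.3854 -0.8784  0.3075]
 [ 0.1413 -0.9225 -0.3592 -0.2441]
 [-0.9487 -0.0226 -0.3152  0.36  ]
 [ 0.      0.      0.      1.    ]]
11 rows; total rot [-6.79 16.52 -1.96] shift [ 0.2096  0.4061 -0.0167]
[-0.62, 1.5, -0.18, 0.012, -0.0267, -0.0295, -1, -0.62, 1.5, -0.18, 0.0129, -0.0263, -0.0295, -1, -0.62, 1.5, -0.18, 0.0138, -0.026, -0.0294, -1, -0.62, 1.5, -0.18, 0.0146, -0.0256, -0.0293, -1, -0.62, 1.5, -0.18, 0.0155, -0.0252, -0.0292, -1, -0.62, 1.5, -0.18, 0.0163, -0.0249, -0.0291, -1, -0.62, 1.5, -0.18, 0.0171, -0.0245, -0.0289, -1, -0.62, 1.5, -0.18, 0.018, -0.0241, -0.0287, -1, -0.62, 1.5, -0.18, 0.0188, -0.0238, -0.0285, -1, -0.62, 1.5, -0.18, 0.0196, -0.0234, -0.0282, -1]
[-0.62, 1.5, -0.18, 0.0204, -0.0231, -0.0279, -1]
```

Request:
{"op": "carry_out", "data": {"motion": [-0.68,1.65,-0.2,0.012,-0.03,-0.032,-1,-0.68,1.65,-0.2,0.013,-0.029,-0.032,-1,-0.68,1.65,-0.2,0.014,-0.029,-0.032,-1,-0.68,1.65,-0.2,0.016,-0.028,-0.032,-1,-0.68,1.65,-0.2,0.017,-0.028,-0.032,-1,-0.68,1.65,-0.2,0.018,-0.027,-0.032,-1,-0.68,1.65,-0.2,0.019,-0.027,-0.032,-1,-0.68,1.65,-0.2,0.02,-0.0265,-0.0315,-1,-0.68,1.65,-0.2,0.021,-0.026,-0.031,-1,-0.68,1.65,-0.2,0.0215,-0.0255,-0.031,-1]}}

```text
time_s: 3.6
eef_pos: [0.5182, 0.1787, 0.3564]
eef_rot: [0.122, 0.863, 0.224, -0.436]
wrist_force: [-0.0, -1.7, 1.3]
opening: 1.003
```

Run:
```python
from h import *
print(ctrl.get_obs()['q'],tool()[:3,3])
T,im=snap('wrist','k1.png')
for t in('knob_grip','damper_stand'):
    for d in ctrl.landmark_of('wrist',t):
        if d['conf']>.3:
            P=w(T,d['point']);print(t,d['conf'],P,proj('wrist',P,T))
for d in ctrl.boxes_of('wrist','knob_grip')[:2]: print('box',d['conf'],w(T,d['point']))
P=np.array([.577,.196,.245]);plan(P+nk*.12,Rknob(),-1)
```

```text
[-0.0824 -0.39    1.9984  0.3885  1.0195  0.85  ] [0.5182 0.1787 0.3564]
knob_grip 0.9 [0.5759 0.1968 0.2448] [334.961  208.4348]
box 0.81 [0.5724 0.1912 0.2582]
1 rows; total rot [ 0.51 -0.92 -0.55] shift [-0.0001 -0.0158 -0.012 ]
[0.51, -0.92, -0.55, 0.0053, 0.0135, 0.0136, -1]
```

View pics/k1.png

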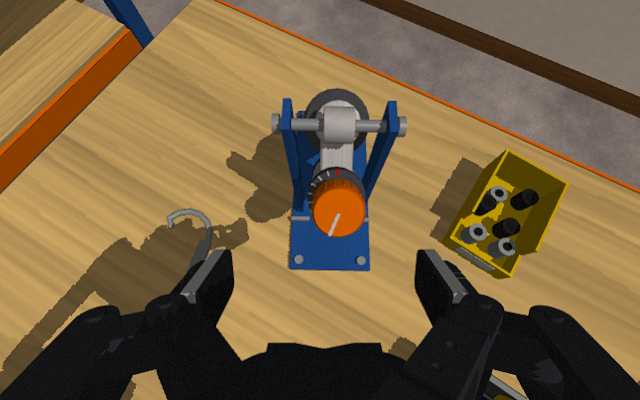

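Red mark at (338,172), white line pointing down-left at (332,232), so the knob is about 155–160° from the stop. I'll roll back about 100° first so one clockwise stroke reaches the stop.

Request:
{"op": "carry_out", "data": {"motion": [0.5,-0.9,-0.55,0.0053,0.0135,0.0136,-1,-8.5,0,0,0,0,0,-1,-8.5,0,0,0,0,0,-1,-8.5,0,0,0,0,0,-1,-8.5,0,0,0,0,0,-1,-8.5,0,0,0,0,0,-1,-8.5,0,0,0,0,0,-1,-8.5,0,0,0,0,0,-1,-8.5,0,0,0,0,0,-1,-8.5,0,0,0,0,0,-1]}}

```text
time_s: 4.8
eef_pos: [0.5179, 0.1427, 0.3459]
eef_rot: [0.634, 0.594, 0.448, -0.211]
wrist_force: [-0.5, 0.9, 0.7]
opening: 1.0
```

Request:
{"op": "carry_out", "data": {"motion": [-8.5,0,0,0,0,0,-1,-8.5,0,0,0,0,0,-1,-8.5,0,0,0,0,0,-1]}}

```text
time_s: 5.1
eef_pos: [0.5182, 0.1361, 0.3471]
eef_rot: [0.752, 0.437, 0.482, -0.108]
wrist_force: [0.3, 0.4, 0.2]
opening: 0.998
```

Run:
```python
from h import *
print(ctrl.get_obs()['q'],tool()[:3,3])
T,im=snap('wrist','k2.png')
for d in ctrl.landmark_of('wrist','knob_grip'): print(d['conf'],w(T,d['point']))
P=np.array([.576,.1965,.245]);Rm=Rknob(-100);plan(P-nk*.017,Rm,-1,1);plan(P-nk*.017,Rm,-1)
```

```text
[-0.1841 -0.4016  2.0174  0.4112  1.0549 -1.041 ] [0.5182 0.1361 0.3471]
0.59 [0.5723 0.1944 0.245 ]
1 rows; total rot [2.95 1.62 0.31] shift [ 0.0662  0.065  -0.116 ]
[2.95, 1.62, 0.31, 0.1457, 0.013, -0.0258, -1]
4 rows; total rot [2.95 1.62 0.31] shift [ 0.0662  0.065  -0.116 ]
[0.74, 0.4, 0.08, 0.0364, 0.0032, -0.0065, -1, 0.74, 0.4, 0.08, 0.0365, 0.0031, -0.0062, -1, 0.74, 0.4, 0.08, 0.0365, 0.003, -0.006, -1, 0.74, 0.4, 0.08, 0.0366, 0.0029, -0.0058, -1]
```

Request:
{"op": "carry_out", "data": {"motion": [2.9,1.6,0.3,0.03,0.013,-0.026,-1,0,0,0,0,0,0,-1]}}

```text
time_s: 5.4
eef_pos: [0.5261, 0.1688, 0.3266]
eef_rot: [0.731, 0.466, 0.485, -0.118]
wrist_force: [-0.2, -0.1, -0.9]
opening: 0.998
```

Run:
```python
from h import *
P=np.array([.576,.1965,.245]);Rm=Rknob(-100);plan(P-nk*.017,Rm,-1,1)
```

```text
1 rows; total rot [-0.83  0.3  -0.05] shift [ 0.0584  0.0325 -0.0956]
[-0.83, 0.3, -0.05, 0.1166, -0.0003, 0, -1]
```

Request:
{"op": "carry_out", "data": {"motion": [0,0.3,0,0.045,0,0,-1,0,0,0,0.035,0,0,-1,0,0,0,0,0,0,-1]}}

```text
time_s: 5.7
eef_pos: [0.5699, 0.1883, 0.2644]
eef_rot: [0.729, 0.471, 0.482, -0.119]
wrist_force: [-0.0, 0.0, -0.7]
opening: 0.998
```

Run:
```python
from h import *
P=np.array([.576,.1965,.245]);Rm=Rknob(-100);plan(P-nk*.017,Rm,-1,1); print(ctrl.get_obs()['wrist_force'],ctrl.get_obs()['torque'])
```

```text
1 rows; total rot [-1.44  0.48 -0.36] shift [ 0.0146  0.013  -0.0333]
[-1.44, 0.48, -0.36, 0.0382, -0.003, -0.0048, -1]
[-0.0235  0.0069 -0.6724] [-0.1703  0.2607  0.0463]
```

Request:
{"op": "carry_out", "data": {"motion": [-1,0.5,-0.4,0.02,-0.003,-0.005,-1,0,0,0,0.018,0,0,-1,0,0,0,0,0,0,-1,0,0,0,0,0,0,1,0,0,0,0,0,0,1,0,0,0,0,0,0,1,0,0,0,0,0,0,1,0,0,0,0,0,0,1]}}

```text
time_s: 6.5
eef_pos: [0.5848, 0.1952, 0.2378]
eef_rot: [0.73, 0.468, 0.484, -0.119]
wrist_force: [14.1, 9.4, -15.1]
opening: 0.531
```

Run:
```python
from h import *
P=np.array([.576,.1965,.245]);Rm=Rknob(-100);plan(P-nk*.017,Rm,1,1); o=ctrl.get_obs();print(o['wrist_force'],o['torque'],o['opening'],o['q'])
T,im=snap('wrist','k3.png')
```

```text
1 rows; total rot [-1.09  0.37 -0.06] shift [-0.0003  0.0061 -0.0067]
[-1.09, 0.37, -0.06, 0.007, -0.0008, -0.0057, 1]
[ 14.1442   9.4121 -15.107 ] [ 0.3921 -0.7266 -0.0317] 0.5313104741072636 [-0.0272 -0.0813  1.9907  0.449   0.7392 -0.9559]
```

View pics/k3.png

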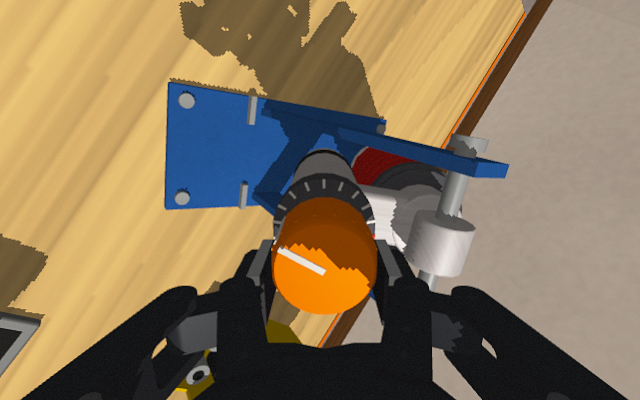

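Run:
```python
from h import *
Rm=tool()[:3,:3]
T,im=snap('wrist')
for d in ctrl.landmark_of('wrist','knob_grip'): P=w(T,d['point']);print(d['conf'],P,'in tool',Rm.T@(P-tool()[:3,3]),proj('wrist',P,T))
m=ctrl.trace('wrist','knob_grip')
P=np.array([.576,.1965,.245])
print([proj('wrist',tool()[:3,3]+Rm@np.array(v),T) for v in ([-.017,0,0],[-.033,0,0],[-.033,0,.024],[-.033,0,-.024])], proj('wrist',P+nk*.016,T))
hsv=cv2.cvtColor(im,cv2.COLOR_BGR2HSV); o=((hsv[...,0]<14)&(hsv[...,1]>200)&(hsv[...,2]>90)); o[:190]=0
ys,xs=np.nonzero(o[:,270:380]); print(ys.min(),ys.max(),xs.min()+270,xs.max()+270)
```

```text
[array([324.2153, 268.8059]), array([324.2393, 288.7222]), array([324.2408, 337.4652]), array([324.2375, 234.324 ])] [322.4432 268.1922]
198 347 271 376
```

Request:
{"op": "carry_out", "data": {"motion": [0,0,0,0,0,0,-1,0,0,0,0,0,0,-1,0,0,0,0,0,0,-1,-1,0.4,0,0.002,-0.001,-0.0065,-1,0,0,0,0,0,0,-1]}}

```text
time_s: 7.2
eef_pos: [0.5818, 0.2005, 0.2379]
eef_rot: [0.733, 0.462, 0.486, -0.112]
wrist_force: [-0.2, 0.6, -0.1]
opening: 0.999
```

Run:
```python
from h import *
P=np.array([.576,.1965,.245]);Rm=Rknob(-100);plan(P-nk*.017,Rm,1,1); o=ctrl.get_obs();print(o['wrist_force'],o['torque'],o['opening'],o['q'])
T,im=snap('wrist')
for d in ctrl.landmark_of('wrist','knob_grip'): P=w(T,d['point']);print(d['conf'],P,'in tool',tool()[:3,:3].T@(P-tool()[:3,3]))
hsv=cv2.cvtColor(im,cv2.COLOR_BGR2HSV); o=((hsv[...,0]<14)&(hsv[...,1]>200)&(hsv[...,2]>200)); o[:190]=0
ys,xs=np.nonzero(o[:,250:400]); print('bright face',ys.min(),ys.max(),xs.min()+250,xs.max()+250)
print([proj('wrist',tool()[:3,3]+tool()[:3,:3]@np.array(v),T) for v in ([-.033,0,0],[-.033,0,.024],[-.033,0,-.024],[-.033,.024,0])])
```

```text
1 rows; total rot [ 0.01  0.07 -0.25] shift [ 0.0027  0.0008 -0.0069]
[0.01, 0.07, -0.25, 0.0072, -0.0018, 0.0003, 1]
[-0.1527  0.5704 -0.1086] [-0.1557  0.2028  0.03  ] 0.9994690584620045 [-0.0192 -0.0855  1.9952  0.4528  0.7379 -0.9717]
0.55 [0.5767 0.1959 0.2455] in tool [-0.0099 -0.0017  0.0007]
bright face 246 345 276 376
[array([325.3236, 290.1765]), array([325.2326, 338.8804]), array([325.4248, 235.8424]), array([384.1967, 290.2191])]
```

Request:
{"op": "carry_out", "data": {"motion": [0,0,0,0.006,-0.0015,0,-1,0,0,0,0,0,0,-1,0,0,0,0,0,0,1,0,0,0,0,0,0,1,0,0,0,0,0,0,1,0,0,0,0,0,0,1,8,0,0,0,0,0,1,8,0,0,0,0,0,1,8,0,0,0,0,0,1]}}

```text
time_s: 8.2
eef_pos: [0.585, 0.2014, 0.2329]
eef_rot: [0.618, 0.609, 0.45, -0.213]
wrist_force: [0.9, 0.5, 0.4]
opening: 0.541
```

```bash
cat >> h.py <<'E'
def stat(roll=None):
    T=tool(); o=ctrl.get_obs(); P=np.array([.576,.1965,.245])
    r=np.degrees(R.from_matrix(Rknob().T@T[:3,:3]).as_rotvec())
    print('roll',r,'q',o['q']); F=T[:3,:3].T@o['wrist_force'];M=T[:3,:3].T@o['torque']
    print('tool F',F,'M',M,'open',o['opening'],'knob in tool',T[:3,:3].T@(P-T[:3,3]),'t',o['time_s'])
    e=T[:3,:3]; ax=e[:,0]; rv=np.cross(ax,-nk); print('tilt fix (tool deg)',np.degrees(e.T@rv))
E
python3 -c "
from h import *
stat()"
```

```text
roll [-75.2451   0.2636   0.3272] q [-0.017  -0.0712  1.994   0.459   0.7231 -0.546 ]
tool F [ 0.2592  1.0161 -0.2347] M [-0.057  -0.096  -0.0346] open 0.5408656745640001 knob in tool [-0.0158 -0.0013  0.0001] t 8.2
tilt fix (tool deg) [-0.     -0.0084 -0.3905]
```

Request:
{"op": "carry_out", "data": {"motion": [8,0,0,0,0,0,1,8,0,0,0,0,0,1,8,0,0,0,0,0,1,8,0,0,0,0,0,1,8,0,0,0,0,0,1,8,0,0,0,0,0,1,8,0,0,0,0,0,1,8,0,0,0,0,0,1,8,0,0,0,0,0,1]}}

```text
time_s: 9.1
eef_pos: [0.5862, 0.2006, 0.2333]
eef_rot: [0.12, 0.86, 0.226, -0.442]
wrist_force: [-0.4, -0.5, 0.2]
opening: 0.538
```

```bash
python3 -c "
from h import *
stat(); T,im=snap('wrist','k4.png')"
```

```text
roll [-0.2493  0.5099  0.3034] q [-0.0171 -0.0712  1.9939  0.4576  0.7189  0.7638]
tool F [-0.5075  0.2512  0.4399] M [-0.1307 -0.3758  0.6038] open 0.5381959914604936 knob in tool [-0.0159 -0.0014  0.002 ] t 9.1
tilt fix (tool deg) [ 0.     -0.5092 -0.3045]
```

View pics/k4.png

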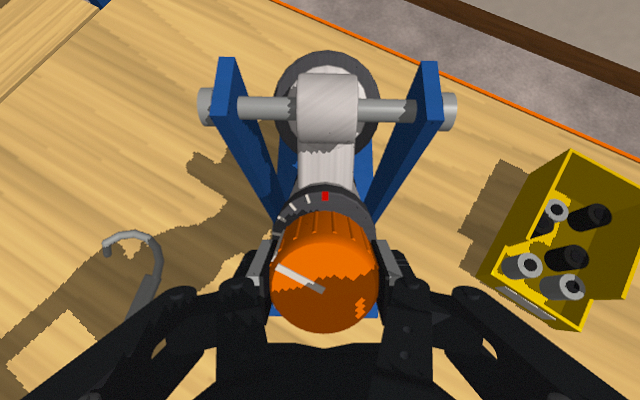

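Request:
{"op": "carry_out", "data": {"motion": [8,0.5,0.3,0,0,0,1,8,0,0,0,0,0,1,8,0,0,0,0,0,1,8,0,0,0,0,0,1,8,0,0,0,0,0,1,8,0,0,0,0,0,1,4,0,0,0,0,0,1,4,0,0,0,0,0,1]}}

```text
time_s: 9.95
eef_pos: [0.5862, 0.1995, 0.2329]
eef_rot: [-0.305, 0.816, -0.013, -0.492]
wrist_force: [0.7, 1.2, -0.3]
opening: 0.541
```

```bash
python3 -c "
from h import *
stat(); T,im=snap('wrist','k5.png')
hsv=cv2.cvtColor(im,cv2.COLOR_BGR2HSV)"
```

```text
roll [56.737   1.2101  0.2607] q [-0.0165 -0.0754  2.0015  0.4577  0.705   1.7579]
tool F [ 0.9233 -1.0073  0.17  ] M [ 0.0113 -0.1888  0.738 ] open 0.5405772299134779 knob in tool [-0.0159 -0.0001  0.0026] t 9.95
tilt fix (tool deg) [-0.     -1.1405  0.3317]
```

Request:
{"op": "carry_out", "data": {"motion": [3,-0.5,0,0,0,0,1,3,0,0,0,0,0,1]}}

```text
time_s: 10.2
eef_pos: [0.586, 0.1995, 0.2328]
eef_rot: [-0.346, 0.797, -0.037, -0.494]
wrist_force: [0.4, 3.0, -1.0]
opening: 0.54
```

```bash
python3 -c "
from h import *
stat(); T,im=snap('wrist','k6.png')
cv2.imwrite('pics/k6c.png',cv2.resize(im[100:400,160:500],(680,600)))"
```

```text
roll [62.5241  0.7116 -0.0092] q [-0.0197 -0.0722  1.9964  0.4606  0.7172  1.8547]
tool F [ 1.8561 -1.9061  1.7492] M [-1.6634 -0.1636  0.5675] open 0.5402837113066339 knob in tool [-0.0158 -0.      0.0026] t 10.2
tilt fix (tool deg) [ 0.     -0.5739  0.3587]
```

View pics/k6c.png

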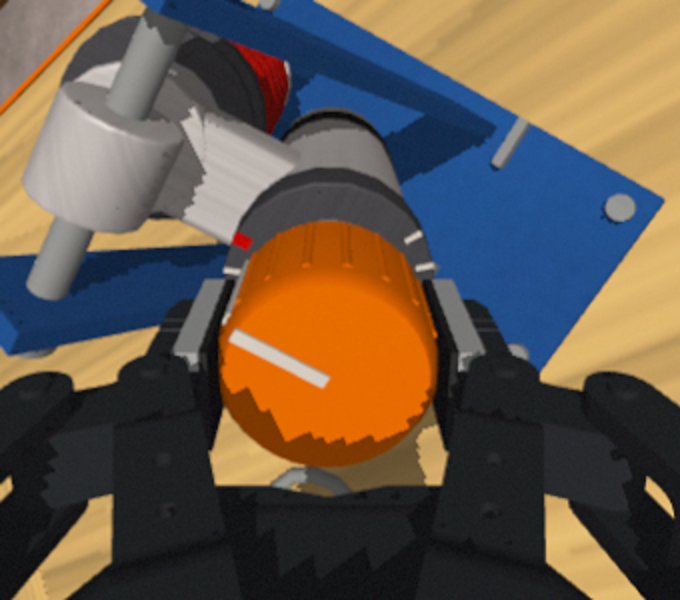

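At the stop: torque is −1.7 N m and the line points at the red mark. I'll release, regrip so no wind-up is left, then turn back 80°.

Request:
{"op": "carry_out", "data": {"motion": [0,0,0,0,0,0,-1,0,0,0,0,0,0,-1,0,-0.5,0.3,0,0,0.0025,-1,0,0,0,0,0,0,-1,0,0,0,0,0,0,1,0,0,0,0,0,0,1,0,0,0,0,0,0,1,0,0,0,0,0,0,1]}}

```text
time_s: 11.05
eef_pos: [0.5839, 0.201, 0.2327]
eef_rot: [-0.342, 0.796, -0.036, -0.499]
wrist_force: [-1.6, -0.5, 1.7]
opening: 0.541
```

```bash
python3 -c "
from h import *
stat()"
```

```text
roll [62.1511  0.0823 -0.0286] q [-0.0172 -0.0718  1.9927  0.4539  0.7294  1.8562]
tool F [-2.3251  0.107   0.4923] M [-0.0138 -0.2364  0.4261] open 0.5413751342639481 knob in tool [-0.0153  0.0003  0.0002] t 11.05
tilt fix (tool deg) [-0.     -0.053   0.0638]
```

Target roll is 62.2 − 80 = −17.8°.

Request:
{"op": "carry_out", "data": {"motion": [-8,0,0,0,0,0,1,-8,0,0,0,0,0,1,-8,0,0,0,0,0,1,-8,0,0,0,0,0,1,-8,0,0,0,0,0,1,-8,0,0,0,0,0,1,-8,0,0,0,0,0,1,-8,0,0,0,0,0,1,-6,0,0,0,0,0,1,0,0,0,0,0,0,1]}}

```text
time_s: 12.05
eef_pos: [0.5841, 0.1994, 0.2323]
eef_rot: [0.198, 0.843, 0.266, -0.423]
wrist_force: [-0.9, 0.5, 0.8]
opening: 0.538
```

```bash
python3 -c "
from h import *
stat()"
```

```text
roll [-10.6656   0.042    0.164 ] q [-0.0193 -0.0721  1.9937  0.4524  0.7281  0.5845]
tool F [-0.9658 -0.8742 -0.22  ] M [-0.0492 -0.3969 -0.0367] open 0.5375282842985273 knob in tool [-0.0153 -0.0014 -0.0006] t 12.05
tilt fix (tool deg) [ 0.     -0.0266 -0.167 ]
```

Request:
{"op": "carry_out", "data": {"motion": [-7.2,0,0,0,0,0,1,0,0,0,0,0,0,1,0,0,0,0,0,0,1]}}

```text
time_s: 12.35
eef_pos: [0.5843, 0.1992, 0.2324]
eef_rot: [0.247, 0.83, 0.29, -0.406]
wrist_force: [-1.7, -0.0, -0.0]
opening: 0.54
```

```bash
python3 -c "
from h import *
stat()"
```

```text
roll [-17.4667   0.0398   0.192 ] q [-0.0193 -0.0721  1.9936  0.4522  0.7277  0.466 ]
tool F [-0.8233 -1.1217  0.9471] M [-0.0602 -0.3496  0.0001] open 0.5404838229662442 knob in tool [-0.0152 -0.0015 -0.0008] t 12.35
tilt fix (tool deg) [-0.     -0.0101 -0.1951]
```

Good (79.6°). Release, wait, then back out along the axis and look.

Request:
{"op": "carry_out", "data": {"motion": [0,0,0,0,0,0,-1,0,0,0,0,0,0,-1,0,0,0,0,0,0,-1,0,0,0,0,0,0,-1,0,0,0,0,0,0,-1,0,0,0,0,0,0,-1,0,0,0,-0.03,0,0,-1,0,0,0,-0.045,0,0,-1,0,0,0,-0.045,0,0,-1]}}

```text
time_s: 13.25
eef_pos: [0.5206, 0.1657, 0.3252]
eef_rot: [0.241, 0.828, 0.291, -0.414]
wrist_force: [1.1, 0.0, 0.1]
opening: 0.997
```

Run:
```python
from h import *
stat(); T,im=snap('wrist','k7.png')
P=np.array([.576,.1965,.245]);f=P+nk*.016
# warp face plane + cap rectified, up = lean direction away (red mark)
up=np.cross(np.cross(nk,lean),nk); rt=np.cross(up,nk) if False else np.cross(np.array(-nk),up)*-1
rt=np.cross(up,nk)
p4=[f+s*.05*rt+t*.05*up for s,t in((-1,1),(1,1),(1,-1),(-1,-1))]
H=cv2.getPerspectiveTransform(np.float32([proj('wrist',p,T) for p in p4]),np.float32([[0,0],[400,0],[400,400],[0,400]]))
w_=cv2.warpPerspective(im,H,(400,400)); 
hsv=cv2.cvtColor(w_[130:270,130:270],cv2.COLOR_BGR2HSV); m=(hsv[...,1]<90)&(hsv[...,2]>100); ys,xs=np.nonzero(m); print(len(xs),xs.mean()+130,ys.mean()+130)
c=cv2.resize(im[100:300,240:440],(400,400)); cv2.imwrite('pics/v7.png',np.hstack([w_,c]))
```

```text
roll [-16.7497  -0.6231  -0.3528] q [-0.1174 -0.3488  2.0202  0.4104  1.0094  0.5043]
tool F [ 0.484   0.7716 -0.7082] M [-0.044  -0.2463 -0.0151] open 0.9969627996508821 knob in tool [ 0.102   0.003  -0.0065] t 13.25
tilt fix (tool deg) [-0.      0.563   0.4382]
1082 169.36136783733826 187.66543438077633
```

View pics/v7.png

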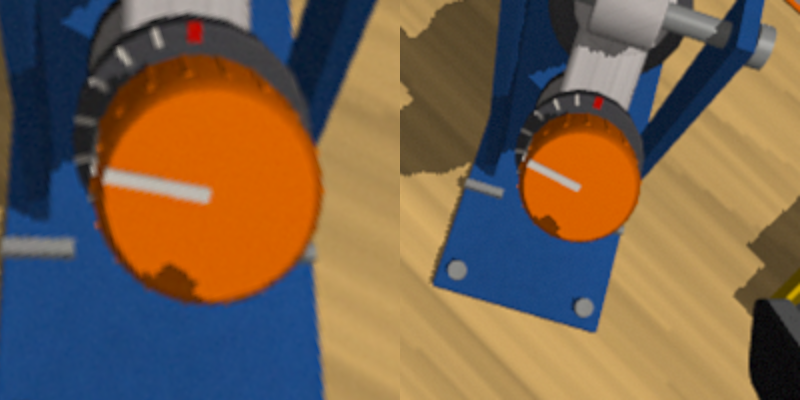

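White line is 79° from the red mark in the rectified view (80° wanted), so the knob is done. Next, the scanner, with a view of the label on the way.

```bash
cat >> h.py <<'E'
def Rscan(yaw,tilt=0):
    "tool down, z along look direction yaw (deg), tilted forward"
    a=np.radians(yaw); z=np.array([np.cos(a),np.sin(a),0]); x=np.array([0,0,-1.]); y=np.cross(z,x)
    return np.c_[x,y,z]@R.from_euler('y',tilt,degrees=True).as_matrix()
E
python3 - <<'E'
from h import *
print(Rscan(-100,35)[:,0]); plan([.50,.0,.36],Rscan(-100,35),-1)
E
```

```text
[ 0.0996  0.5649 -0.8192]
5 rows; total rot [-24.7    4.36 -28.14] shift [-0.0212 -0.1649  0.0265]
[-4.94, 0.87, -5.63, -0.0157, 0.0215, 0.0206, -1, -4.94, 0.87, -5.63, -0.018, 0.018, 0.022, -1, -4.94, 0.87, -5.63, -0.0199, 0.0142, 0.0231, -1, -4.94, 0.87, -5.63, -0.0215, 0.0102, 0.0239, -1, -4.94, 0.87, -5.63, -0.0227, 0.0059, 0.0242, -1]
```

Run:
```python
from h import *
print(Rscan(-100,-35)[:,0]); plan([.50,.04,.36],Rscan(-100,-35),-1)
```

```text
[-0.0996 -0.5649 -0.8192]
10 rows; total rot [-38.36 -63.02  -9.37] shift [-0.0212 -0.1249  0.0265]
[-3.84, -6.3, -0.94, -0.0067, 0.0079, 0.0077, -1, -3.84, -6.3, -0.94, -0.006, 0.0073, 0.0089, -1, -3.84, -6.3, -0.94, -0.005, 0.0065, 0.01, -1, -3.84, -6.3, -0.94, -0.004, 0.0058, 0.0109, -1, -3.84, -6.3, -0.94, -0.0028, 0.0049, 0.0116, -1, -3.84, -6.3, -0.94, -0.0016, 0.0041, 0.0122, -1, -3.84, -6.3, -0.94, -0.0003, 0.0033, 0.0125, -1, -3.84, -6.3, -0.94, 0.0011, 0.0024, 0.0127, -1, -3.84, -6.3, -0.94, 0.0024, 0.0016, 0.0126, -1, -3.84, -6.3, -0.94, 0.0038, 0.0008, 0.0124, -1]
```

Request:
{"op": "carry_out", "data": {"motion": [-3.9,-6.4,-0.95,-0.012,0.008,0.008,-1,-3.9,-6.4,-0.95,-0.008,0.007,0.009,-1,-3.9,-6.4,-0.95,-0.006,0.0065,0.01,-1,-3.9,-6.4,-0.95,-0.004,0.006,0.011,-1,-3.9,-6.4,-0.95,-0.003,0.005,0.012,-1,-3.9,-6.4,-0.95,-0.002,0.004,0.012,-1,-3.9,-6.4,-0.95,0,0.003,0.0125,-1,-3.9,-6.4,-0.95,0,0.0025,0.013,-1,-3.9,-6.4,-0.95,0,0.0015,0.013,-1,-3.9,-6.4,-0.95,0,0,0.0125,-1]}}

```text
time_s: 14.3
eef_pos: [0.4962, 0.0342, 0.388]
eef_rot: [-0.582, -0.329, -0.287, 0.686]
wrist_force: [0.7, -0.6, -1.3]
opening: 0.996
```

Run:
```python
from h import *
print(tool(),ctrl.get_obs()['q'])
T,im=snap('wrist','w1.png')
for t in('scanner','scan_window','label','carton','charge_pad'):
    for d in ctrl.landmark_of('wrist',t):
        if d['conf']>.3: P=w(T,d['point']);print(t,round(d['conf'],2),P,proj('wrist',P,T))
```

```text
[[-0.106   0.9873 -0.1183  0.4962]
 [-0.6093 -0.1585 -0.7769  0.0342]
 [-0.7858 -0.0103  0.6184  0.388 ]
 [ 0.      0.      0.      1.    ]] [ 0.2015  0.126   1.4917 -0.6265  1.7606  0.3106]
scanner 0.93 [ 0.2662 -0.2292  0.0047] [233.7226 139.6777]
scanner 0.74 [ 0.4824 -0.0825  0.0085] [329.581   56.9297]
scan_window 0.8 [ 0.471  -0.1532  0.1363] [328.829  150.7829]
scan_window 0.66 [ 0.1982 -0.2376  0.1326] [187.7538 196.7473]
label 0.68 [ 0.5428 -0.3708  0.1487] [380.5028 227.1759]
carton 0.57 [ 0.5029 -0.468   0.0017] [359.4785 196.5632]
```

View pics/w1.png

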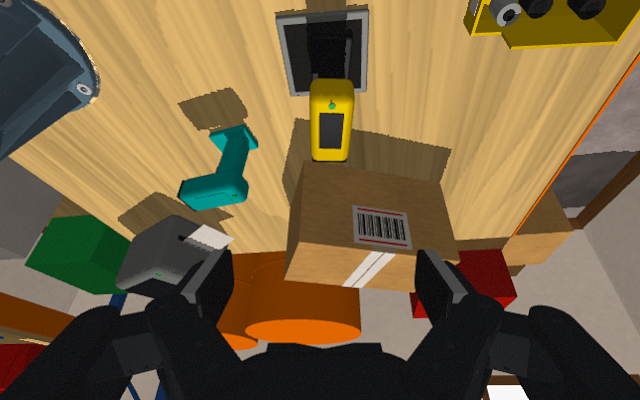

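Run:
```python
from h import *
im=cv2.imread('pics/w1.png'); T=campose('wrist')
def onz(uv,z):
    o,d=ray(T,'wrist',uv); return o+d*(z-o[2])/d[2]
a,b=onz((305,163),0),onz((440,184),0); print('bottom edge',a,b,np.degrees(np.arctan2(*(b-a)[[1,0]])),np.linalg.norm(b-a))
# label corners
hsv=cv2.cvtColor(im,cv2.COLOR_BGR2HSV); m=((hsv[...,1]<60)).astype(np.uint8); m[:,:340]=0;m[:,420:]=0;m[:198]=0;m[255:]=0
m=cv2.morphologyEx(m,cv2.MORPH_CLOSE,np.ones((7,7)))
n,l,s,c=cv2.connectedComponentsWithStats(m); k=1+np.argmax(s[1:,4]); print(s[k],c[k])
cn=cv2.findContours((l==k).astype(np.uint8),0,1)[0][0]; q=cv2.approxPolyDP(cv2.convexHull(cn),6,True)[:,0]; print(q)
p=ctrl.camera_params('wrist'); K=np.array(p['mtx'])
if len(q)==4:
    i=np.argsort(np.arctan2(*(q-q.mean(0)).T[::-1])); q=q[i].astype(float) # TL,TR,BR,BL in image
    # label top = image bottom; image-left is world -x
    obj=np.array([[.06,-.0425,0],[-.06,-.0425,0],[-.06,.0425,0],[.06,.0425,0]])
    ok,rv,tv=cv2.solvePnP(obj,q.reshape(-1,1,2),K,np.array([p['k1'],0,0,0]),flags=cv2.SOLVEPNP_IPPE)
    N=T[:3,:3]@cv2.Rodrigues(rv)[0]; print('pnp',w(T,tv[:,0]),N)
L=np.array([onz((358,204),.1025) ])
```

```text
bottom edge [ 0.3934 -0.3183  0.    ] [ 0.6961 -0.4408  0.    ] -22.03334113600792 0.32649980806449064
[ 352  205   60   50 2257] [380.8587 229.6482]
[[405 213]
 [411 249]
 [369 254]
 [354 241]
 [353 205]]
```

Run:
```python
from h import *
plan([.4838,-.0815,.26],Rscan(-100),-1)
```

```text
5 rows; total rot [ 0.83 37.81  0.14] shift [-0.012  -0.116  -0.1277]
[0.17, 7.56, 0.03, 0.0344, 0.0015, 0.0027, -1, 0.17, 7.56, 0.03, 0.0338, 0.0015, 0.0073, -1, 0.17, 7.56, 0.03, 0.0325, 0.0015, 0.0116, -1, 0.17, 7.56, 0.03, 0.0307, 0.0016, 0.0158, -1, 0.17, 7.56, 0.03, 0.0284, 0.0016, 0.0197, -1]
```

Request:
{"op": "carry_out", "data": {"motion": [0.17,8,0,0.03,0.0015,0.003,-1,0.17,8,0,0.03,0.0015,0.007,-1,0.17,8,0,0.03,0.0015,0.012,-1,0.17,8,0,0.03,0.0015,0.016,-1,0.17,8,0,0.03,0.0015,0.02,-1,0,0,0,0,0,0,-1]}}

```text
time_s: 15.2
eef_pos: [0.4891, -0.0768, 0.2685]
eef_rot: [0.443, 0.569, 0.46, -0.518]
wrist_force: [-0.9, 0.0, -0.8]
opening: 0.998
```

Run:
```python
from h import *
print(tool(),ctrl.get_obs()['q'])
T,im=snap('wrist','w2.png')
for t in('scanner','scan_window','charge_pad'):
    for d in ctrl.landmark_of('wrist',t):
        if d['conf']>.3: P=w(T,d['point']);print(t,round(d['conf'],2),P,proj('wrist',P,T))
plan([.4838,-.0815,.20],Rscan(-100),-1)
```

```text
[[ 0.0395  0.9825 -0.1818  0.4891]
 [ 0.0653 -0.1841 -0.9807 -0.0768]
 [-0.9971  0.0269 -0.0715  0.2685]
 [ 0.      0.      0.      1.    ]] [-0.4467 -0.0526  1.7796  0.0771  1.4076 -0.2747]
scan_window 0.94 [ 0.4692 -0.1532  0.1358] [314.4719 274.6099]
2 rows; total rot [ 0.25 -3.84 -1.78] shift [-0.0082 -0.0116 -0.0724]
[0.12, -1.92, -0.89, 0.0356, -0.0042, 0.0088, -1, 0.12, -1.92, -0.89, 0.0359, -0.0036, 0.0076, -1]
```

View pics/w2.png

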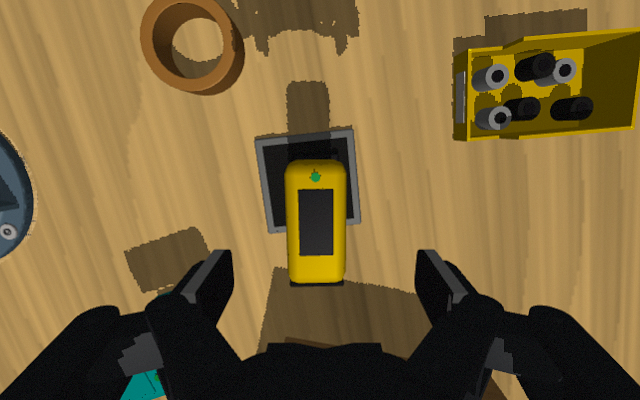

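Run:
```python
from h import *
T=campose('wrist')
def onz(uv,z):
    o,d=ray(T,'wrist',uv); return o+d*(z-o[2])/d[2]
pc=np.array([onz(u,.01) for u in((256,140),(352,128),(360,222),(270,232))]); print('pad',pc.mean(0),pc)
im=cv2.imread('pics/w2.png'); hsv=cv2.cvtColor(im,cv2.COLOR_BGR2HSV); m=(abs(hsv[...,0].astype(int)-25)<5)&(hsv[...,1]>180)&(hsv[...,2]>120); m[:,:270]=0;m[:,365:]=0;m[:150]=0
ys,xs=np.nonzero(m); print(xs.min(),xs.max(),ys.min(),ys.max())
a=np.radians(-100.5); lk=np.array([np.cos(a),np.sin(a),0]); sd=np.array([-lk[1],lk[0],0])
for y in (180,210,240,270):
    r=xs[ys==y]; print(y,r.min(),r.max())
for o in([.4838,-.0815,.01],):
    print([proj('wrist',np.array(o)+f*lk+s*sd+[0,0,.150],T).round() for f,s in((-.042,0),(.071,0),(0,.027),(0,-.027))])
```

```text
pad [ 0.4799 -0.0778  0.01  ] [[ 0.4213 -0.0111  0.01  ]
 [ 0.5468 -0.0174  0.01  ]
 [ 0.5385 -0.1455  0.01  ]
 [ 0.4129 -0.1372  0.01  ]]
286 345 167 282
180 286 344
210 287 344
240 288 344
270 289 345
[array([313., 167.]), array([312., 289.]), array([343., 215.]), array([282., 215.])]
```

Request:
{"op": "carry_out", "data": {"motion": [0,-2,-0.9,0.036,-0.002,0.007,-1,0,-2,-0.9,0.036,-0.002,0.007,-1,0,0,0,0,0,0,-1]}}

```text
time_s: 15.7
eef_pos: [0.4921, -0.075, 0.2033]
eef_rot: [-0.463, -0.538, -0.454, 0.538]
wrist_force: [0.7, 0.1, -0.0]
opening: 1.003
```

Run:
```python
from h import *
plan([.486,-.081,.119],Rscan(-100.5),-1)
```

```text
2 rows; total rot [ 1.36  0.48 -0.57] shift [-0.0061 -0.006  -0.0843]
[0.68, 0.24, -0.28, 0.0422, -0.0029, 0.0031, -1, 0.68, 0.24, -0.28, 0.0422, -0.0027, 0.0033, -1]
```

Request:
{"op": "carry_out", "data": {"motion": [1.2,0.5,-0.6,0,-0.006,0.0055,-1,0,0,0,0.025,-0.001,0.002,-1,0,0,0,0,0,0,-1]}}

```text
time_s: 16.0
eef_pos: [0.4869, -0.0775, 0.1837]
eef_rot: [0.456, 0.543, 0.454, -0.54]
wrist_force: [-0.3, 0.1, 0.1]
opening: 1.0
```

Run:
```python
from h import *
plan([.486,-.081,.119],Rscan(-100.5),-1)
```

```text
2 rows; total rot [ 0.55 -0.09 -0.32] shift [-0.0009 -0.0035 -0.0647]
[0.27, -0.05, -0.16, 0.0323, -0.0003, 0.0018, -1, 0.27, -0.05, -0.16, 0.0323, -0.0002, 0.0018, -1]
```

Request:
{"op": "carry_out", "data": {"motion": [0.5,0,-0.3,0.032,0,0.003,-1,0,0,0,0.033,0,0.003,-1,0,0,0,0,0,0,-1,0,0,0,0,0,0,-1]}}

```text
time_s: 16.4
eef_pos: [0.4931, -0.0844, 0.1288]
eef_rot: [0.457, 0.547, 0.448, -0.54]
wrist_force: [-0.6, -0.4, 0.4]
opening: 1.003
```

Run:
```python
from h import *
plan([.486,-.081,.119],Rscan(-100.5),-1); print(ctrl.get_obs()['wrist_force'])
```

```text
1 rows; total rot [ 0.1  -0.02 -0.89] shift [-0.0071  0.0034 -0.0098]
[0.1, -0.02, -0.89, 0.0097, -0.0077, -0.0021, -1]
[-0.5644 -0.4313  0.3585]
```

Request:
{"op": "carry_out", "data": {"motion": [0,0,-0.9,0.009,-0.0075,-0.002,-1,0,0,0,0,0,0,-1,0,0,0,0,0,0,1,0,0,0,0,0,0,1,0,0,0,0,0,0,1,0,0,0,0,0,0,1,0,0,0,0,0,0,1]}}

```text
time_s: 17.1
eef_pos: [0.4892, -0.0815, 0.1261]
eef_rot: [0.455, 0.544, 0.451, -0.542]
wrist_force: [-0.8, 0.1, -0.7]
opening: 0.628
```

Run:
```python
from h import *
T=tool(); o=ctrl.get_obs(); print(T,o['wrist_force'],o['opening'],o['torque'])
T,im=snap('wrist','w3.png')
for n in('wrist','side','scene'):
    if n!='wrist': T,_=snap(n)
    for t in('scanner','scan_window'):
        for d in ctrl.landmark_of(n,t):
            if d['conf']>.3: P=w(T,d['point']);print(n,t,round(d['conf'],2),P)
```

```text
[[ 0.007   0.9837 -0.1798  0.4892]
 [-0.0026 -0.1798 -0.9837 -0.0815]
 [-1.      0.0073  0.0013  0.1261]
 [ 0.      0.      0.      1.    ]] [-0.8303  0.0542 -0.6766] 0.6278050931466862 [ 0.0573  0.006  -0.0715]
wrist scanner 0.87 [ 0.4838 -0.0822  0.0072]
wrist scanner 0.53 [ 0.2638 -0.2282  0.0024]
side scanner 0.73 [ 0.4846 -0.088   0.0146]
side scanner 0.68 [ 0.2656 -0.2257  0.0049]
side scanner 0.56 [0.1913 0.2903 0.0002]
side scanner 0.36 [0.6831 0.2579 0.0043]
side scan_window 0.62 [0.2656 0.3089 0.1339]
side scan_window 0.6 [ 0.196  -0.237   0.1265]
scene scanner 0.97 [ 0.1943  0.2849 -0.0015]
scene scanner 0.84 [ 0.2666 -0.227  -0.0003]
scene scanner 0.65 [ 0.4854 -0.0814  0.0125]
scene scan_window 0.87 [ 0.1977 -0.2419  0.1277]
scene scan_window 0.76 [0.2602 0.3034 0.1245]
scene scan_window 0.73 [ 0.4722 -0.1572  0.1388]
```

Request:
{"op": "carry_out", "data": {"motion": [0,0,0,-0.01,0,0,1,0,0,0,-0.02,0,0,1,0,0,0,0,0,0,1]}}

```text
time_s: 17.85
eef_pos: [0.4883, -0.0813, 0.1569]
eef_rot: [0.454, 0.544, 0.451, -0.542]
wrist_force: [1.4, 0.0, -2.1]
opening: 0.625
```

Run:
```python
from h import *
o=ctrl.get_obs(); print(o['wrist_force'],o['opening'])
plan([.618,-.191,.147],Rscan(-112),1,8)
```

```text
[ 1.4166  0.0016 -2.1368] 0.6245687229963763
8 rows; total rot [11.64  0.02 -0.3 ] shift [ 0.1297 -0.1097 -0.0099]
[1.46, 0, -0.04, 0.0013, 0.0184, 0.0106, 1, 1.46, 0, -0.04, 0.0013, 0.0187, 0.0101, 1, 1.46, 0, -0.04, 0.0013, 0.0189, 0.0096, 1, 1.46, 0, -0.04, 0.0013, 0.0192, 0.0091, 1, 1.46, 0, -0.04, 0.0013, 0.0194, 0.0087, 1, 1.46, 0, -0.04, 0.0013, 0.0196, 0.0082, 1, 1.46, 0, -0.04, 0.0013, 0.0198, 0.0077, 1, 1.46, 0, -0.04, 0.0013, 0.02, 0.0072, 1]
```

Request:
{"op": "carry_out", "data": {"motion": [1.5,0,0,0.001,0.0185,0.0105,1,1.5,0,0,0.001,0.0187,0.01,1,1.5,0,0,0.001,0.019,0.0095,1,1.5,0,0,0.001,0.019,0.009,1,1.5,0,0,0.001,0.0194,0.0087,1,1.5,0,0,0.001,0.0196,0.008,1,1.5,0,0,0.001,0.02,0.008,1,1.5,0,0,0.001,0.02,0.007,1,0,0,0,0,0,0,1]}}

```text
time_s: 18.75
eef_pos: [0.6201, -0.1943, 0.144]
eef_rot: [0.392, 0.589, 0.391, -0.589]
wrist_force: [0.0, -0.3, -2.5]
opening: 0.626
```

Run:
```python
from h import *
ims={}
for n in('wrist','side','scene'):
    T,im=snap(n,'x_%s.png'%n)
    for t in('label','scan_window','scanner'):
        for d in ctrl.landmark_of(n,t):
            if d['conf']>.3: P=w(T,d['point']);print(n,t,round(d['conf'],2),P)
T=tool(); print('window from tool',w(T,[-.012,0,.075]),ctrl.get_obs()['wrist_force'])
plan([.618,-.191,.134],Rscan(-112),1,1)
```

```text
wrist scan_window 0.57 [ 0.4687 -0.0798 -0.0022]
wrist scanner 0.94 [ 0.2669 -0.227   0.0043]
wrist scanner 0.7 [ 0.615  -0.1947  0.0239]
side scan_window 0.76 [0.2633 0.3093 0.132 ]
side scan_window 0.74 [ 0.2009 -0.2358  0.1277]
side scanner 0.96 [ 0.6149 -0.1913  0.0336]
side scanner 0.94 [ 0.1904  0.2898 -0.0016]
side scanner 0.69 [ 0.2675 -0.2265  0.0017]
scene label 0.79 [ 0.5445 -0.373   0.1437]
scene scan_window 0.88 [0.2586 0.3054 0.125 ]
scene scan_window 0.78 [ 0.1918 -0.2411  0.1251]
scene scan_window 0.75 [ 0.5866 -0.2608  0.1555]
scene scanner 0.87 [ 0.2691 -0.2258  0.0008]
scene scanner 0.83 [ 0.6128 -0.1932  0.0298]
scene scanner 0.76 [ 0.1949  0.2859 -0.0017]
window from tool [ 0.5899 -0.2615  0.1571] [ 0.3616 -0.5914 -2.6926]
1 rows; total rot [-0.69 -0.04 -0.03] shift [-0.0009  0.0013 -0.0112]
[-0.69, -0.04, -0.03, 0.0112, -0.0013, -0.0009, 1]
```

View pics/x_wrist.png

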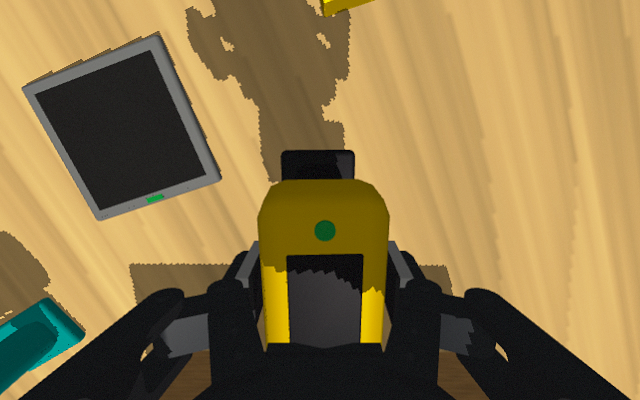

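The scanner is held square (head 260–388 px, upright). After lowering 11 mm, I'll hold for over 2 s.

Request:
{"op": "carry_out", "data": {"motion": [-0.5,0,0,0.011,-0.001,0,1,0,0,0,0,0,0,1,0,0,0,0,0,0,1,0,0,0,0,0,0,1,0,0,0,0,0,0,1,0,0,0,0,0,0,1,0,0,0,0,0,0,1,0,0,0,0,0,0,1,0,0,0,0,0,0,1,0,0,0,0,0,0,1]}}

```text
time_s: 20.35
eef_pos: [0.6179, -0.1919, 0.1333]
eef_rot: [0.395, 0.587, 0.395, -0.586]
wrist_force: [-0.0, -0.4, -1.8]
opening: 0.621
```

Request:
{"op": "carry_out", "data": {"motion": [0,0,0,0,0,0,1,0,0,0,0,0,0,1,0,0,0,0,0,0,1,0,0,0,0,0,0,1,0,0,0,0,0,0,1,0,0,0,0,0,0,1,0,0,0,0,0,0,1,0,0,0,0,0,0,1,0,0,0,0,0,0,1,0,0,0,0,0,0,1]}}

```text
time_s: 21.35
eef_pos: [0.6179, -0.1919, 0.1333]
eef_rot: [0.395, 0.587, 0.395, -0.586]
wrist_force: [0.0, 0.1, -2.2]
opening: 0.626
```

Request:
{"op": "carry_out", "data": {"motion": [0,0,0,0,0,0,1,0,0,0,0,0,0,1,0,0,0,0,0,0,1,0,0,0,0,0,0,1]}}

```text
time_s: 21.75
eef_pos: [0.6179, -0.1919, 0.1333]
eef_rot: [0.395, 0.587, 0.395, -0.586]
wrist_force: [-0.1, 0.0, -3.0]
opening: 0.623
```

Run:
```python
from h import *
T=tool(); W=w(T,[-.012,0,.075]); L=np.array([.5446,-.372,.146]); print('label in window',Rscan(-112)[:,[2,1]].T@(L-W),L[2]-W[2], ctrl.get_obs()['opening'])
T,im=snap('scene')
for t in('scan_window','scanner'):
    for d in ctrl.landmark_of('scene',t):
        P=w(T,d['point'])
        if P[0]>.4: print(t,round(d['conf'],2),P)
plan([.482,-.080,.155],Rscan(-100.5),1,8)
```

```text
label in window [ 0.1194 -0.0003] 0.0007564100230256221 0.6232755169691055
scan_window 0.67 [ 0.5865 -0.263   0.1449]
scan_window 0.52 [0.6828 0.2517 0.001 ]
scanner 0.89 [ 0.6114 -0.1924  0.0128]
8 rows; total rot [-11.64  -0.03  -0.05] shift [-0.1359  0.1119  0.0217]
[-1.46, 0, -0.01, -0.0027, -0.021, -0.0066, 1, -1.46, 0, -0.01, -0.0027, -0.0208, -0.0071, 1, -1.46, 0, -0.01, -0.0027, -0.0206, -0.0076, 1, -1.46, 0, -0.01, -0.0027, -0.0204, -0.0081, 1, -1.46, 0, -0.01, -0.0027, -0.0202, -0.0087, 1, -1.46, 0, -0.01, -0.0027, -0.02, -0.0092, 1, -1.46, 0, -0.01, -0.0027, -0.0198, -0.0097, 1, -1.46, 0, -0.01, -0.0027, -0.0195, -0.0102, 1]
```

Request:
{"op": "carry_out", "data": {"motion": [0,0,0,-0.022,0,0,1,-1.5,0,0,0,-0.021,-0.0066,1,-1.5,0,0,0,-0.021,-0.007,1,-1.5,0,0,0,-0.0206,-0.0076,1,-1.5,0,0,0,-0.0204,-0.008,1,-1.5,0,0,0,-0.02,-0.0087,1,-1.5,0,0,0,-0.02,-0.009,1,-1.5,0,0,0,-0.02,-0.01,1,-1.2,0,0,0,-0.0195,-0.01,1,0,0,0,0,0,0,1]}}

```text
time_s: 22.9
eef_pos: [0.4764, -0.0775, 0.1561]
eef_rot: [0.455, 0.542, 0.454, -0.541]
wrist_force: [0.9, 0.6, -2.5]
opening: 0.625
```

Run:
```python
from h import *
T,im=snap('wrist','p1.png')
for n in('wrist','scene','side'):
    if n!='wrist': T,_=snap(n)
    for t in('charge_pad','scanner'):
        for d in ctrl.landmark_of(n,t):
            P=w(T,d['point'])
            if P[0]>.4 and P[1]<.1 and d['conf']>.3: print(n,t,round(d['conf'],2),P)
plan([.480,-.080,.1265],Rscan(-100.5),1,1)
```

```text
wrist scanner 0.98 [ 0.4715 -0.0769  0.0356]
scene charge_pad 0.86 [ 0.4717 -0.0804 -0.0046]
scene scanner 0.6 [ 0.4717 -0.0805  0.0404]
side charge_pad 0.97 [ 0.4777 -0.0834 -0.0009]
side scanner 0.95 [ 0.4735 -0.0822  0.0482]
side scanner 0.32 [ 0.767  -0.0127 -0.0008]
1 rows; total rot [ 0.36  0.04 -0.29] shift [ 0.0013 -0.0003 -0.0298]
[0.36, 0.04, -0.29, 0.0298, 0.0012, 0.0001, 1]
```

Lined up with the pad to a few mm. Lowering gently.

Request:
{"op": "carry_out", "data": {"motion": [0.3,0,-0.3,0.012,0.001,0,1,0,0,0,0.01,0,0,1,0,0,0,0.004,0,0,1,0,0,0,0,0,0,1]}}

```text
time_s: 23.75
eef_pos: [0.4796, -0.0801, 0.1271]
eef_rot: [-0.452, -0.543, -0.453, 0.544]
wrist_force: [0.4, -0.3, -2.3]
opening: 0.631
```

Run:
```python
from h import *
o=ctrl.get_obs(); print(o['wrist_force'])
plan([.480,-.080,.1265],Rscan(-100.5),1,1)
```

```text
[ 0.426  -0.3194 -2.2813]
1 rows; total rot [-0.01  0.03  0.13] shift [ 0.0004  0.0001 -0.0006]
[-0.01, 0.03, 0.13, 0.0006, 0.0003, -0.0002, 1]
```

Request:
{"op": "carry_out", "data": {"motion": [0,0,0,0.001,0,0,1,0,0,0,0.001,0,0,1,0,0,0,0,0,0,1]}}

```text
time_s: 24.05
eef_pos: [0.4801, -0.0801, 0.1268]
eef_rot: [-0.452, -0.543, -0.453, 0.544]
wrist_force: [-0.3, -0.6, -3.1]
opening: 0.626
```

Request:
{"op": "carry_out", "data": {"motion": [0,0,0,0.0025,0,0,1,0,0,0,0,0,0,1]}}

```text
time_s: 24.25
eef_pos: [0.4811, -0.0804, 0.1268]
eef_rot: [-0.452, -0.543, -0.452, 0.544]
wrist_force: [-0.1, 0.2, -2.2]
opening: 0.627
```

Request:
{"op": "carry_out", "data": {"motion": [0,0,0,0.005,0,0,1,0,0,0,0.001,0,0,1]}}

```text
time_s: 24.45
eef_pos: [0.4831, -0.0811, 0.1266]
eef_rot: [0.454, 0.544, 0.451, -0.543]
wrist_force: [0.7, -1.2, -3.7]
opening: 0.63
```

Request:
{"op": "carry_out", "data": {"motion": [0,0,0,0.006,-0.003,0,1,0,0,0,0.006,0,0,1]}}

```text
time_s: 24.65
eef_pos: [0.483, -0.0816, 0.1255]
eef_rot: [0.456, 0.544, 0.45, -0.543]
wrist_force: [-30.1, 11.5, 73.4]
opening: 0.625
```

Run:
```python
from h import *
o=ctrl.get_obs(); print(o['wrist_force'],o['torque'],tool(),o['q'])
T,im=snap('side')
for d in ctrl.landmark_of('side','scanner'): print(d['conf'],w(T,d['point']))
```

```text
[-30.0988  11.4519  73.3515] [ 2.3566  6.8303 -0.3283] [[ 0.0064  0.9837 -0.1798  0.483 ]
 [-0.0052 -0.1798 -0.9837 -0.0816]
 [-1.      0.0072  0.004   0.1255]
 [ 0.      0.      0.      1.    ]] [-0.4087  0.1136  1.9158 -0.0025  1.1043 -0.2268]
0.9 [ 0.4781 -0.0816  0.0157]
0.63 [0.1936 0.2907 0.0012]
0.56 [ 0.2663 -0.2276 -0.0009]
```

Seated, but pressing with 73 N. Relieve that first, then release.

Request:
{"op": "carry_out", "data": {"motion": [0,0,0,-0.001,0,0,1,0,0,0,0,0,0,1]}}

```text
time_s: 24.95
eef_pos: [0.484, -0.0818, 0.1288]
eef_rot: [0.457, 0.544, 0.449, -0.542]
wrist_force: [-0.1, -0.4, -2.5]
opening: 0.62
```

Request:
{"op": "carry_out", "data": {"motion": [0,0,0,0.003,-0.002,0,1,0,0,0,0,0,0,1]}}

```text
time_s: 25.15
eef_pos: [0.4824, -0.082, 0.1255]
eef_rot: [0.458, 0.544, 0.448, -0.542]
wrist_force: [-3.5, 0.5, 11.0]
opening: 0.624
```

Lightly seated at 11 N. Open, then retreat straight up.

Request:
{"op": "carry_out", "data": {"motion": [0,0,0,0,0,0,0.2,0,0,0,0,0,0,-1,0,0,0,0,0,0,-1,0,0,0,0,0,0,-1,0,0,0,0,0,0,-1,0,0,0,-0.015,0,0,-1,0,0,0,-0.03,0,0,-1,0,0,0,-0.04,0,0,-1,0,0,0,-0.04,0,0,-1,0,0,0,0,0,0,-1]}}

```text
time_s: 26.15
eef_pos: [0.4782, -0.0804, 0.2486]
eef_rot: [-0.454, -0.543, -0.451, 0.544]
wrist_force: [1.3, -1.1, 0.2]
opening: 1.003
```

Run:
```python
from h import *
print(tool()[:3,3],ctrl.get_obs()['wrist_force'])
T,im=snap('wrist','f1.png'); T2,s=snap('scene'); T3,d3=snap('side')
for n,t in(('wrist',T),('scene',T2),('side',T3)):
    for th in('scanner','charge_pad','scan_window','c_spanner','parts_bin','tape_roll'):
        for d in ctrl.landmark_of(n,th):
            P=w(t,d['point'])
            if d['conf']>.4 and P[0]>.3: print(n,th,round(d['conf'],2),P)
c=np.zeros((400,800,3),np.uint8); c[:,:400]=im[:,120:520]; c[:200,400:]=cv2.resize(s[140:260,240:480],(400,200)); c[200:,400:]=cv2.resize(d3[150:300,180:480],(400,200)); cv2.imwrite('pics/f.png',c)
```

```text
[ 0.4782 -0.0804  0.2486] [ 1.3029 -1.1061  0.1704]
wrist scanner 0.82 [ 0.4788 -0.0816  0.0057]
wrist scan_window 0.86 [ 0.4617 -0.1581  0.1385]
wrist parts_bin 0.78 [ 0.7675 -0.0201 -0.0016]
scene scanner 0.98 [ 0.4783 -0.0833  0.0068]
scene charge_pad 0.73 [ 0.4759 -0.0822 -0.002 ]
scene scan_window 0.64 [ 0.4648 -0.1574  0.134 ]
scene c_spanner 0.53 [ 0.4149  0.3628 -0.0011]
scene parts_bin 0.84 [ 0.7638 -0.0202  0.0016]
scene tape_roll 0.69 [0.3749 0.1063 0.0013]
scene tape_roll 0.49 [ 0.4746 -0.0823 -0.004 ]
side scanner 0.72 [ 0.4752 -0.0847  0.015 ]
side charge_pad 0.73 [ 0.4769 -0.086   0.003 ]
side scan_window 0.85 [ 0.4656 -0.1538  0.1407]
side c_spanner 0.57 [0.419  0.3647 0.0002]
side parts_bin 0.65 [ 0.7677 -0.0167  0.0022]
side tape_roll 0.9 [0.382  0.1044 0.0024]
```

View pics/f.png

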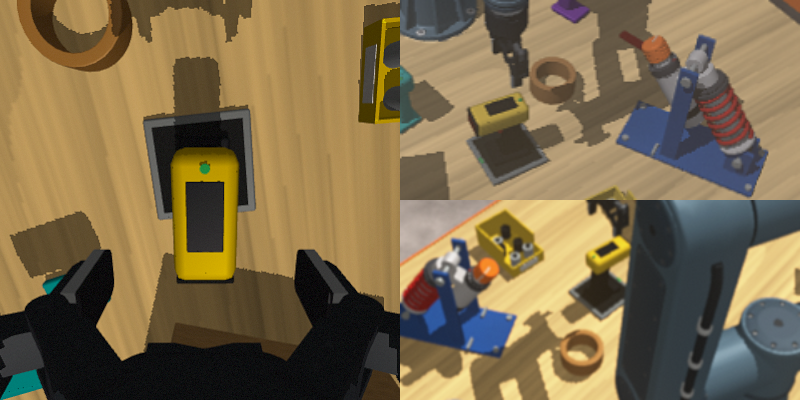

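The scanner stands upright on the pad, the gripper is clear, and nothing else has moved.

```bash
python3 -c "
from bench import ctrl
print(ctrl.hand_in())"
```

```text
the job is handed in; nothing more can be done
None
```

I finished the job and handed it in at about 26 s of the 58 s allowed; no verdict was reported.

- **Knob:** I turned it clockwise to the stop, which showed as −1.7 N m of torque with the white line at the red mark. I then released it, regripped, turned it back 79.6° and let go. The picture afterwards showed the line at about 79° (4 clicks = 80°). I did not measure it again after that.
- **Scan:** I held the yellow scanner still for over 2 s. Working from the arm pose, the label was 119 mm off, with the line of sight within about 1 mm of its middle. One camera reading put the window about 3 mm from where the arm pose had it.
- **Scanner back on its pad:** It stands upright, about 3 mm from the pad's centre, with the gripper open and clear above it. While setting it down I pressed too hard for a moment: 73 N at the wrist (limit 120 N). I backed off, reseated it at 11 N and then released it.
- **Other things:** The spanner, bin and tape read within a few mm of their starting positions, and I did not touch the look-alikes.

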